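# Find the release notch of the drying case and hold it pressed

### The arm

A 7-joint arm with a two-finger parallel gripper is mounted at the origin on the work surface. World frame = base frame: x ahead of the robot, y to its left, z up, the work surface at z = 0. Lengths are in m, angles in rad, forces in N, time in s.
With the tool pointing down it reaches from about 0.425 to 0.875 m from the base axis. Payload 4.7 kg.
Tool frame: the origin (TCP) lies at the very end of the fingers, on their centre line; the grasp point (between the pads) lies 19 mm behind it; z points along the fingers, y is the line along which they close (so a half turn about z gives the same grasp; the last joint's range is limited). The gripper opens to 87 mm and grips with 3 to 60 N. Pads are 19 mm wide; open, the fingers measure 117 mm over their backs; the gripper's body (75 mm by 190 mm) begins 51 mm behind the grasp point.
Start: joints at [1.296, 0.321, -0.07, 1.45, 0.023, 1.371, -0.057], TCP at [0.185, -0.623, 0.192] pointing down, gripper open.
Joint ranges: [-2.86, 2.86], [-0.3, 2.09], [-1.38, 1.24], [0.06, 2.45], [-1.56, 4.7], [0.09, 2.05], [-2.69, 2.69]. Speed limits (rad/s): [2.57, 2.57, 3.14, 3.14, 3.14, 3.14, 3.14].

### API

Orientations are given as a rotation vector (axis times angle).
In Python, from bench import ctrl, vision gives the robot as it stands.
- The arm moves only by the tool jog_arm, never from a script. Its argument "increments" is a list of rows, each an object of numbers: "tx", "ty", "tz": the shift along the tool's x, y, z in mm; "wx", "wy", "wz": the turn, a rotation vector about the tool's x, y, z in rad; "gripper": the opening, from 0 (shut) to 1 (fully open). In form: [{"tx": .., "ty": .., "tz": .., "wx": .., "wy": .., "wz": .., "gripper": ..}, ...]. A call has exactly 5 rows; each row is the pose to reach, as a shift and turn from the pose commanded when the call began, along the tool's axes at that moment; what a row does not reach only later rows make up. A row lasts 1/12 s, in which the tool goes at most 41.7 mm and 7.16 degrees, less where a joint would pass 70% of its speed; a pose out of reach is approached as far as the arm can. A call with a gripper value outside its range is refused whole. The fingers move at their own pace and stop on an object; "grip_force" is the grip in N (left out, the last holds). Time passes only in rows, so rows that repeat a pose let the fingers close, or fill a call up. It gives the time, the measured TCP pose, the force, the opening and the grip force at its end, in the units of the state.
- ctrl.get_state(): the state, without advancing time (a new reading comes with each control period).
- vision.get_image(name): name is "side" or "top"; returns a dict with "color" (420x560x3 uint8, blue, green, red), "fx", "fy", "cx", "cy" (pixels), "k1" (the pictures are not rectified: a ray, as slopes to the right and down, at radius r is drawn at 1 + k1 r^2 times it, then the intrinsics apply), "extrinsics" (4x4, takes a point from world to camera coordinates). Camera axes: x right, y down, z forward; pixel columns grow to the right and rows downward; lengths in m; the calibration is good to about 2 mm. A picture is of the moment at which its call begins. There is no depth.
- ctrl.close_job(): hands the job in; it is judged then, once.
Trained networks look in the newest picture that a camera, given by its name, has taken for a name from the list of things; names that differ only in an ending like _2 or _b are one class to them, and where a whole thing is asked for, a point or a joint stands for the part that bears it (a point fixed in the world has none). Each returns a list of dicts, best first, with "conf" (0 to 1); they miss things now and then, are a little off and sometimes report something else, mostly with a low value. They report only what shows in the picture. A call takes as long as a camera call.
- vision.spot_in(camera, thing): "bbox" ([left, top, right, bottom] in pixels, round what is visible of it).
The state is a dict: "time": time; "joint_positions": joint angles; "qd": joint speeds; "joint_torque": joint torques, N m; "position": TCP position; "tool_rot": TCP orientation; "ft_force": force on the tool from outside, world axes, zero at the start; "torque": the same for the moment, N m; "grip_width": opening from 0.0 (shut) to 1.0 (fully open); "grip_force": force on a finger pad.
Only numpy, scipy, OpenCV 4.12 (cv2) and the standard library are available. Lean on these libraries where they do the work, as an engineer would, in place of code of your own. Each camera call takes 0.05 s, during which the arm holds its last target. There are 200 camera calls.

### The job

The white glassware drying case on the bench opens by a release plate hidden in a notch somewhere along its front ledge. Put a fingertip on the top of the ledge at either of its two ends, feel your way along the ledge until the finger drops into the notch, then press the plate inside the notch fully down so that the lid lifts ajar, and finish while still holding it down. Do not touch the lid, and leave the bottles and other things on the bench where they stand.

Things in the scene. Friction and masses are not known exactly. Their poses are not given: they have to be found in the camera images.
- case: White sheet-steel drying case fixed to the bench, 200 mm deep (its x) by 390 mm wide (its y). Origin: centre of its underside; x points to its back, y along its front ledge to the left as seen from the robot, z up. Flat front ledge: 40 mm deep (case x -100 to -60 mm), 390 mm long, its top 70 mm above the bench.
- ledge_mid (a point): Middle of the ledge's top; axes as the case. Between the plain ends (35 mm each) lie five flush white strips of 64 mm, middles at y = -128, -64, 0, 64, 128 mm from here. One of them, any, has in its middle the notch: 46 mm wide along y, open above, to the front and towards the lid. In it, 10 mm below the ledge top, lies the level release plate, 44 x 38 mm.
- end_left (a point): Middle of the top of the ledge's plain left (+y) end, 70 mm above the bench; axes as those of the case.
- end_right (a point): Middle of the top of the ledge's plain right (-y) end, 70 mm above the bench; axes as those of the case.
- lid: Clear lid with aluminium frame, 160 x 390 x 8 mm, lying behind the ledge on the case, its top 78 mm above the bench when shut. Origin on its hinge along the case's rear top edge; the lid lies towards its -x. The release lifts its front edge: 6 mm of plate travel tilts it 0.12 rad (front edge up 19 mm); it sinks back when the plate is let go.
- release (a joint): Travel of the release plate in m: 0 = up (top 10 mm below the ledge top), 0.006 = fully down on its stop. Sprung: it needs about 5 N to start and 7 to 10 N to be fully down, lid included.
- bottle_a: Amber glass bottle with white cap, 42 mm across, 82 mm tall, standing in front of the drying case. Origin at the centre of its underside; loose, to be left alone.
- bottle_b: Second amber bottle, same size (42 x 82 mm), standing in front of the drying case. Origin at the centre of its underside; loose, to be left alone.
- bottle_c: Third amber bottle, same size, standing to the left. Origin at the centre of its underside; loose, to be left alone.
- flask: Conical glass flask, 68 mm across the foot, 88 mm tall, standing to the right. Origin at the centre of its underside; loose, to be left alone.
- dish: White porcelain dish, 80 mm across, 22 mm high, to the left. Origin at the centre of its underside; loose, to be left alone.
- chalk: Stick of chalk 14 x 45 x 14 mm, lying in front of the drying case. Origin at the centre of its underside; loose, to be left alone.
- spatula: Spatula, 170 mm long, lying on the bench to the right. Origin at the underside, on its long axis; loose, to be left alone.

How it is judged:
On the way, in this order (a step that is already met when the one before it is completed fails the run):
1. a fingertip rests on the top of the ledge at one of its plain ends (contact force between the fingers and case above 0.3 N and x of the grasp point in the frame of case between -0.13 and -0.035 m and z of the grasp point in the frame of case above 0.074 m and (y of the grasp point in the frame of case above 0.135 m or y of the grasp point in the frame of case below -0.135 m) and value of joint release below 0.0015 m), for 0.05 s.
2. then the release plate in the notch is pressed down and the lid stands ajar (value of joint release above 0.0045 m and angle between lid's own z axis and vertical above 0.08 rad and contact force between the fingers and anything else above 2 N and x of the grasp point in the frame of case between -0.13 and -0.035 m and z of the grasp point in the frame of case below 0.115 m), for 0.2 s.
At the end, for the whole second after the job is handed in: The fingers hold the release plate pressed in at least 4.5 mm of its 6 mm with more than 2 N, from above the ledge, and the lid is tilted open by more than 0.08 rad (all of step 2); the arm keeps its last pose, push and grip.
It fails at once if the lid is touched by the fingers or the arm (over 1 N) (contact force between any of the fingers, the arm and lid above 1 N).
It fails at once if a bystander is lifted, carried, tipped or pushed more than 25 mm (distance of any of bottle_a, bottle_b, bottle_c, flask, dish, chalk, spatula from where it was at the start of the episode above 0.025 m or angle between any of bottle_a, bottle_b, bottle_c, flask, dish's own z axis and vertical above 0.5 rad).
It also fails if it takes over 61 s, if anything falls off the work surface, if the arm or the gripper's body presses on something with over 40 N, if the wrist force passes 120 N, or if a joint passes its speed limit or range.

## Working session

There is one attempt and no reset: what is moved stays moved. The work goes in short steps, Python scripts to look and compute and a tool call to move; the robot and the scene stay as the last step left them, time stands still between calls to the robot, and variables do not carry over. Pictures are saved under pics/ and viewed, at most 10 in all, crops included, and the job is handed in when it is done.

Besides the shell and the picture viewer there is one more tool, called after "Call:" as name(argument=value, ...) on one line, values as JSON. jog_arm: Moves the arm, as the interface text tells. Its arguments: {"type":"object","properties":{"increments":{"type":"array"},"grip_force":{"type":"number"}},"required":["increments"]}

```bash
mkdir -p pics; python3 - <<'E'
from bench import ctrl, vision
import cv2
for n in("top","side"):
    d=vision.get_image(n); cv2.imwrite(f"pics/{n}0.png",d["color"])
    print(n,d["fx"],d["fy"],d["cx"],d["cy"],d["k1"],d["extrinsics"])
    for t in("case","lid","bottle_a","flask","dish","chalk","spatula"): print(t,vision.spot_in(n,t)[:3])
print(ctrl.get_state())
E
```

```text
top 379.9004351794034 379.9004351794034 285.11712433984883 208.54712680352876 -0.1003934643154248 [[ 0.0146825  -0.99971628 -0.01875592  0.01188416]
 [-0.99852672 -0.01367989 -0.05250949  0.55221576]
 [ 0.05223801  0.01949926 -0.99844427  0.86534473]
 [ 0.          0.          0.          1.        ]]
case [{'bbox': [188.1, 144.7, 374.5, 253.2], 'conf': 0.93}]
lid [{'bbox': [189.1, 145.6, 370.6, 236.1], 'conf': 0.71}, {'bbox': [415.0, 237.3, 480.1, 290.5], 'conf': 0.61}, {'bbox': [126.6, 199.8, 147.8, 214.8], 'conf': 0.38}]
bottle_a [{'bbox': [127.3, 199.1, 150.9, 214.1], 'conf': 0.78}, {'bbox': [126.9, 234.9, 156.1, 269.9], 'conf': 0.73}, {'bbox': [319.8, 272.4, 339.3, 293.8], 'conf': 0.69}]
flask [{'bbox': [426.7, 193.5, 462.3, 218.1], 'conf': 0.83}]
dish [{'bbox': [125.4, 234.1, 157.1, 270.2], 'conf': 0.82}]
chalk []
spatula [{'bbox': [416.3, 235.3, 477.5, 287.7], 'conf': 0.89}]
side 385.619518994044 385.619518994044 281.24087438482456 210.27263340664882 -0.020963390067210996 [[-0.84181068 -0.53964515  0.01174261  0.4561426 ]
 [-0.3187202   0.47938976 -0.81768141  0.24302575]
 [ 0
[... 613 characters left out ...]
': array([ 1.29608439,  0.32098531, -0.07010645,  1.45047074,  0.02255596,
        1.37082174, -0.0568912 ]), 'qd': array([ 1.00808207e-03,  2.05199081e-03, -2.29951620e-04, -5.23566414e-04,
        6.54255921e-04,  1.64577636e-05, -9.15592474e-04]), 'joint_torque': array([ 7.69478220e-05, -4.91037297e+01, -4.03124280e-01, -3.12752223e+01,
       -6.38147537e-02,  3.33856791e-02,  1.68717929e-05]), 'position': array([ 0.18513186, -0.6231072 ,  0.19171082]), 'tool_rot': array([3.10879023e+00, 4.52113568e-01, 2.45541541e-05]), 'ft_force': array([-0.94389809,  0.73679791, -0.5194189 ]), 'torque': array([ 0.01668677,  0.0069444 , -0.04014822]), 'grip_force': 0.0, 'grip_width': 0.999904898885787}
```

```bash
python3 - <<'E'
import cv2
a=cv2.imread("pics/top0.png")[130:310,110:490]
cv2.imwrite("pics/topc.png",cv2.resize(a,None,fx=2.1,fy=2.1,interpolation=2))
a=cv2.imread("pics/side0.png")[140:390,130:420]
cv2.imwrite("pics/sidec.png",cv2.resize(a,None,fx=2.3,fy=2.3,interpolation=2))
E
```

```text
(no output)
```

View pics/topc.png

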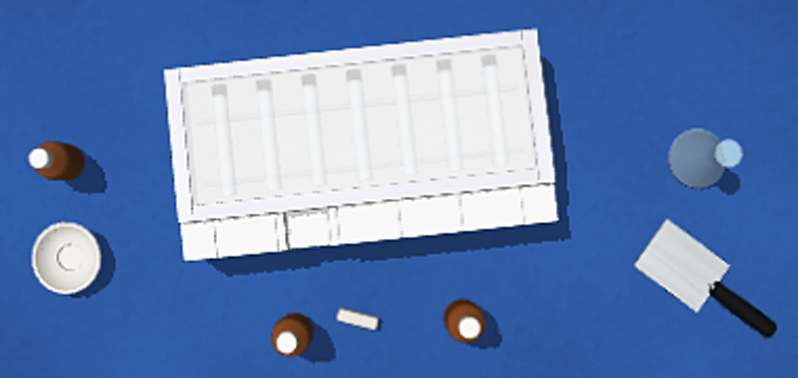

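View pics/sidec.png

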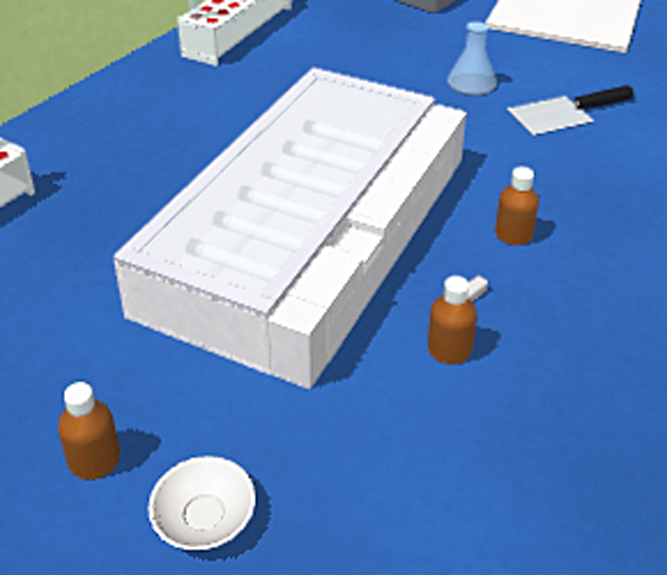

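The top picture shows the ledge from about (183,241) to (555,202) in the crop. A notch is visible in the second strip from the left, around crop (308,228), and the side view agrees at about (355,240). Next I'll work out the case pose.

```bash
cat > h.py <<'E'
import numpy as np, cv2
from scipy.spatial.transform import Rotation as R
def topix(d,P):
    e=np.array(d["extrinsics"]); K=np.array([[d["fx"],0,d["cx"]],[0,d["fy"],d["cy"]],[0,0,1.]])
    return cv2.projectPoints(np.asarray(P,float).reshape(-1,3),cv2.Rodrigues(e[:3,:3])[0],e[:3,3],K,np.array([d["k1"],0,0,0.]))[0].reshape(-1,2)
def world(d,uv,z):
    e=np.array(d["extrinsics"]); K=np.array([[d["fx"],0,d["cx"]],[0,d["fy"],d["cy"]],[0,0,1.]])
    n=cv2.undistortPoints(np.asarray(uv,float).reshape(-1,1,2),K,np.array([d["k1"],0,0,0.])).reshape(-1,2)
    r=np.c_[n,np.ones(len(n))]@e[:3,:3]; c=-e[:3,:3].T@e[:3,3]
    return c+r*((np.reshape(z,(-1,))-c[2])/r[:,2])[:,None]
E
python3 - <<'E'
from h import *
from bench import ctrl, vision
from scipy.optimize import least_squares
d=vision.get_image("top"); s=vision.get_image("side")
# case pose from top & side pixels of ledge corners (crop coords)
L=np.array([[-.1,.195,.07],[-.1,-.195,.07],[-.06,-.195,.07],[-.1,.087,.07],[-.1,.041,.07]])
T=np.array([[183,260],[557,220],[553,185],[288,249],[340,244]])/2.1+[110,130]
T=T[:3];S=np.array([[312,333],[466,111]])/2.3+[130,140]
def w(p,l): return np.c_[(R.from_euler('z',p[2]).apply(l))+[p[0],p[1],0]]
f=lambda p:np.r_[(topix(d,w(p,L[:3]))-T).ravel(),(topix(s,w(p,L[:2]))-S).ravel()]
r=least_squares(f,[.6,0,0]); p=r.x; print("case",p,r.fun.round(1))
n=world(d,np.array([[308,228]])/2.1+[110,130],.06); print("notch case", R.from_euler('z',-p[2]).apply(n-[p[0],p[1],0]))
for nm,l in(("endL",[-.085,.178,.07]),("notch",[-.085,.064,.06])): print(nm,w(p,np.array([l])))
M=R.from_rotvec(ctrl.get_state()["tool_rot"]).as_matrix(); print(M.round(3), "case y",[-np.sin(p[2]),np.cos(p[2])])
print(world(d,[[247,292],[330,283],[280,282],[135,205],[456,203]],[.08,.08,.014,.08,.08]).round(3))
E
```

```text
case [0.56933295 0.02711215 0.12189896] [ 0.3  0.6  0.5  0.5  0.3 -1.2 -0.8  0.8  0.5  0.5]
notch case [[-0.07939976  0.06328208  0.06      ]]
endL [[0.46331937 0.19345554 0.07      ]]
notch [[0.47718146 0.08030147 0.06      ]]
[[ 0.959  0.285  0.   ]
 [ 0.285 -0.959 -0.   ]
 [-0.     0.    -1.   ]] case y [np.float64(-0.12159729816168557), np.float64(0.9925795167540876)]
[[ 0.369  0.097  0.08 ]
 [ 0.391 -0.079  0.08 ]
 [ 0.382  0.029  0.014]
 [ 0.552  0.348  0.08 ]
 [ 0.566 -0.353  0.08 ]]
```

Call:
jog_arm(increments=[{"tx": 35,"ty": -19,"tz": 0,"wx": 0,"wy": 0,"wz": 0,"gripper": 0},{"tx": 70,"ty": -39,"tz": 0,"wx": 0,"wy": 0,"wz": 0,"gripper": 0},{"tx": 105,"ty": -59,"tz": 0,"wx": 0,"wy": 0,"wz": 0,"gripper": 0},{"tx": 140,"ty": -78,"tz": 0,"wx": 0,"wy": 0,"wz": 0,"gripper": 0},{"tx": 175,"ty": -98,"tz": 0,"wx": 0,"wy": 0,"wz": 0,"gripper": 0}], grip_force=20)

```text
time: 1.32
position: [0.326, -0.478, 0.1919]
tool_rot: [3.108, 0.451, 0.0]
ft_force: [1.8, 0.0, -0.4]
grip_width: 0.704
grip_force: 0.0
```

Call:
jog_arm(increments=[{"tx": 35,"ty": -19,"tz": 0,"wx": 0,"wy": 0,"wz": 0,"gripper": 0},{"tx": 70,"ty": -39,"tz": 0,"wx": 0,"wy": 0,"wz": 0,"gripper": 0},{"tx": 105,"ty": -59,"tz": 0,"wx": 0,"wy": 0,"wz": 0,"gripper": 0},{"tx": 140,"ty": -78,"tz": 0,"wx": 0,"wy": 0,"wz": 0,"gripper": 0},{"tx": 175,"ty": -98,"tz": 0,"wx": 0,"wy": 0,"wz": 0,"gripper": 0}])

```text
time: 1.73
position: [0.4659, -0.3342, 0.192]
tool_rot: [3.108, 0.451, 0.001]
ft_force: [0.6, -0.1, -0.2]
grip_width: 0.323
grip_force: 0.0
```

Call:
jog_arm(increments=[{"tx": 11,"ty": -38,"tz": 0,"wx": 0,"wy": 0,"wz": 0,"gripper": 0},{"tx": 22,"ty": -76,"tz": 0,"wx": 0,"wy": 0,"wz": 0,"gripper": 0},{"tx": 33,"ty": -114,"tz": 0,"wx": 0,"wy": 0,"wz": 0,"gripper": 0},{"tx": 44,"ty": -152,"tz": 0,"wx": 0,"wy": 0,"wz": 0,"gripper": 0},{"tx": 55,"ty": -190,"tz": 0,"wx": 0,"wy": 0,"wz": 0,"gripper": 0}])

```text
time: 2.15
position: [0.4631, -0.1359, 0.1918]
tool_rot: [3.108, 0.452, 0.0]
ft_force: [0.6, -0.0, 0.6]
grip_width: 0.02
grip_force: 0.0
```

Call:
jog_arm(increments=[{"tx": 11,"ty": -38,"tz": 0,"wx": 0,"wy": 0,"wz": 0,"gripper": 0},{"tx": 22,"ty": -76,"tz": 0,"wx": 0,"wy": 0,"wz": 0,"gripper": 0},{"tx": 33,"ty": -114,"tz": 0,"wx": 0,"wy": 0,"wz": 0,"gripper": 0},{"tx": 44,"ty": -152,"tz": 0,"wx": 0,"wy": 0,"wz": 0,"gripper": 0},{"tx": 55,"ty": -190,"tz": 0,"wx": 0,"wy": 0,"wz": 0,"gripper": 0}])

```text
time: 2.57
position: [0.4617, 0.0619, 0.192]
tool_rot: [3.108, 0.452, 0.002]
ft_force: [1.7, 0.6, -1.8]
grip_width: 0.007
grip_force: 0.0
```

Call:
jog_arm(increments=[{"tx": 9,"ty": -31,"tz": 0,"wx": 0,"wy": 0,"wz": 0.05,"gripper": 0},{"tx": 18,"ty": -61,"tz": 0,"wx": 0,"wy": 0,"wz": 0.1,"gripper": 0},{"tx": 27,"ty": -92,"tz": 0,"wx": 0,"wy": 0,"wz": 0.167,"gripper": 0},{"tx": 35,"ty": -122,"tz": 20,"wx": 0,"wy": 0,"wz": 0.167,"gripper": 0},{"tx": 35,"ty": -122,"tz": 50,"wx": 0,"wy": 0,"wz": 0.167,"gripper": 0}])

```text
time: 2.98
position: [0.4619, 0.1957, 0.1446]
tool_rot: [-3.13, -0.204, -0.012]
ft_force: [-0.0, 0.1, 0.4]
grip_width: 0.005
grip_force: 0.0
```

```bash
python3 - <<'E'
from h import *
from bench import ctrl, vision
s=ctrl.get_state(); d=vision.get_image("top"); v=vision.get_image("side"); s=ctrl.get_state()
q=R.from_euler('z',-.1219).apply(s["position"]-np.array([.5693,.0271,0])); print(s["time"],s["position"],q,s["ft_force"],s["grip_width"])
print(R.from_rotvec(s["tool_rot"]).as_matrix().round(3)); print(topix(v,s["position"]))
a=v["color"][140:390,130:420]; cv2.imwrite("pics/s2.png",cv2.resize(a,None,fx=2.3,fy=2.3))
E
```

```text
3.0833 [0.45737053 0.18726014 0.13819005] [-0.09162368  0.17258209  0.13819005] [-0.502835   -0.94933732  0.00683964] 0.0053565361704381274
[[ 0.992  0.125 -0.007]
 [ 0.125 -0.992 -0.002]
 [-0.007  0.001 -1.   ]]
[[265.96579532 250.21802479]]
```

View pics/s2.png

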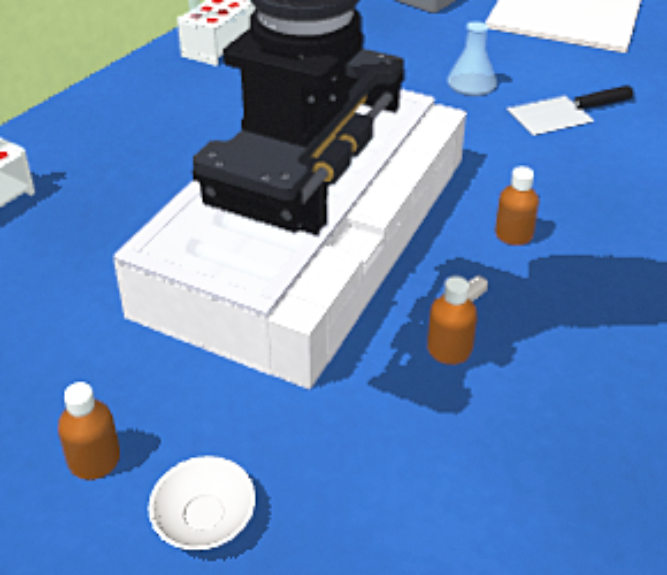

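The gripper body hides the fingertip (expected near crop (313,253)), and nothing on the bench has moved. I'll descend now.

Call:
jog_arm(increments=[{"tx": 3,"ty": 0,"tz": 15,"wx": 0,"wy": 0,"wz": 0,"gripper": 0},{"tx": 5,"ty": 0,"tz": 30,"wx": 0,"wy": 0,"wz": 0,"gripper": 0},{"tx": 5,"ty": 0,"tz": 45,"wx": 0,"wy": 0,"wz": 0,"gripper": 0},{"tx": 5,"ty": 0,"tz": 55,"wx": 0,"wy": 0,"wz": 0,"gripper": 0},{"tx": 5,"ty": 0,"tz": 55,"wx": 0,"wy": 0,"wz": 0,"gripper": 0}])

```text
time: 3.5
position: [0.465, 0.1859, 0.0855]
tool_rot: [3.135, 0.188, -0.004]
ft_force: [0.8, 1.4, 0.3]
grip_width: 0.007
grip_force: 0.0
```

```bash
cat > st.py <<'E'
from h import *
from bench import ctrl
s=ctrl.get_state()
q=R.from_euler('z',-.1219).apply(s["position"]-np.array([.5693,.0271,0])); print(s["time"],"case",q.round(4),"F",R.from_euler('z',-.1219).apply(s["ft_force"]).round(2))
print(R.from_rotvec(s["tool_rot"]).as_matrix().round(3).tolist())
E
python3 st.py
```

```text
3.5 case [-0.0842  0.1703  0.0855] F [0.97 1.26 0.35]
[[0.993, 0.12, -0.003], [0.12, -0.993, -0.001], [-0.003, 0.001, -1.0]]
```

Call:
jog_arm(increments=[{"tx": 0,"ty": 0,"tz": 4,"wx": 0,"wy": 0,"wz": 0,"gripper": 0},{"tx": 0,"ty": 0,"tz": 7,"wx": 0,"wy": 0,"wz": 0,"gripper": 0},{"tx": 0,"ty": 0,"tz": 10,"wx": 0,"wy": 0,"wz": 0,"gripper": 0},{"tx": 0,"ty": 0,"tz": 12,"wx": 0,"wy": 0,"wz": 0,"gripper": 0},{"tx": 0,"ty": 0,"tz": 12,"wx": 0,"wy": 0,"wz": 0,"gripper": 0}])

```text
time: 3.92
position: [0.4657, 0.1875, 0.0745]
tool_rot: [3.136, 0.191, -0.0]
ft_force: [-0.1, -0.2, 0.2]
grip_width: 0.005
grip_force: 0.0
```

Call:
jog_arm(increments=[{"tx": 0,"ty": 0,"tz": 1,"wx": 0,"wy": 0,"wz": 0,"gripper": 0},{"tx": 0,"ty": 0,"tz": 2,"wx": 0,"wy": 0,"wz": 0,"gripper": 0},{"tx": 0,"ty": 0,"tz": 2,"wx": 0,"wy": 0,"wz": 0,"gripper": 0},{"tx": 0,"ty": 0,"tz": 2,"wx": 0,"wy": 0,"wz": 0,"gripper": 0},{"tx": 0,"ty": 0,"tz": 2,"wx": 0,"wy": 0,"wz": 0,"gripper": 0}])

```text
time: 4.33
position: [0.4658, 0.1876, 0.0727]
tool_rot: [3.136, 0.191, 0.0]
ft_force: [-0.0, 0.3, -1.2]
grip_width: 0.005
grip_force: 0.0
```

```bash
python3 st.py
```

```text
4.3333 case [-0.0832  0.1719  0.0727] F [ 0.02  0.29 -1.24]
[[0.993, 0.122, 0.0], [0.122, -0.993, -0.0], [0.0, 0.0, -1.0]]
```

Call:
jog_arm(increments=[{"tx": 0,"ty": 0,"tz": 1,"wx": 0,"wy": 0,"wz": 0,"gripper": 0},{"tx": 0,"ty": 0,"tz": 2,"wx": 0,"wy": 0,"wz": 0,"gripper": 0},{"tx": 0,"ty": 0,"tz": 3,"wx": 0,"wy": 0,"wz": 0,"gripper": 0},{"tx": 0,"ty": 0,"tz": 3,"wx": 0,"wy": 0,"wz": 0,"gripper": 0},{"tx": 0,"ty": 0,"tz": 3,"wx": 0,"wy": 0,"wz": 0,"gripper": 0}])

```text
time: 4.75
position: [0.4657, 0.1875, 0.0695]
tool_rot: [3.136, 0.191, -0.0]
ft_force: [-0.1, -0.0, 0.0]
grip_width: 0.003
grip_force: 0.0
```

Call:
jog_arm(increments=[{"tx": 0,"ty": 0,"tz": 1,"wx": 0,"wy": 0,"wz": 0,"gripper": 0},{"tx": 0,"ty": 0,"tz": 1,"wx": 0,"wy": 0,"wz": 0,"gripper": 0},{"tx": 0,"ty": 0,"tz": 1,"wx": 0,"wy": 0,"wz": 0,"gripper": 0},{"tx": 0,"ty": 0,"tz": 1,"wx": 0,"wy": 0,"wz": 0,"gripper": 0},{"tx": 0,"ty": 0,"tz": 1,"wx": 0,"wy": 0,"wz": 0,"gripper": 0}])

```text
time: 5.17
position: [0.4658, 0.1876, 0.0686]
tool_rot: [3.136, 0.191, 0.0]
ft_force: [-0.1, 0.0, 0.1]
grip_width: 0.004
grip_force: 0.0
```

Call:
jog_arm(increments=[{"tx": 0,"ty": 0,"tz": 1,"wx": 0,"wy": 0,"wz": 0,"gripper": 0},{"tx": 0,"ty": 0,"tz": 1,"wx": 0,"wy": 0,"wz": 0,"gripper": 0},{"tx": 0,"ty": 0,"tz": 2,"wx": 0,"wy": 0,"wz": 0,"gripper": 0},{"tx": 0,"ty": 0,"tz": 2,"wx": 0,"wy": 0,"wz": 0,"gripper": 0},{"tx": 0,"ty": 0,"tz": 2,"wx": 0,"wy": 0,"wz": 0,"gripper": 0}])

```text
time: 5.58
position: [0.4657, 0.1876, 0.0665]
tool_rot: [3.136, 0.191, -0.0]
ft_force: [0.2, 0.9, 0.5]
grip_width: 0.007
grip_force: 0.0
```

```bash
python3 - <<'E'
from h import *
from bench import ctrl, vision
v=vision.get_image("side");d=vision.get_image("top"); s=ctrl.get_state()
print(s["position"],s["ft_force"],topix(v,s["position"]),topix(d,s["position"]))
a=v["color"][180:330,170:330];b=d["color"][140:290,170:330]
cv2.imwrite("pics/s3.png",np.hstack([cv2.resize(x,None,fx=2.5,fy=2.5,interpolation=2) for x in(a,b)]))
E
python3 st.py
```

```text
[0.4657744  0.18755956 0.06661008] [ 1.04788354 -0.16535136 -0.06571584] [[262.77000789 276.2791048 ]] [[207.39957362 245.59942527]]
5.6833 case [-0.0832  0.1719  0.0666] F [ 1.02 -0.29 -0.07]
[[0.993, 0.121, -0.0], [0.121, -0.993, -0.0], [-0.0, 0.0, -1.0]]
```

View pics/s3.png

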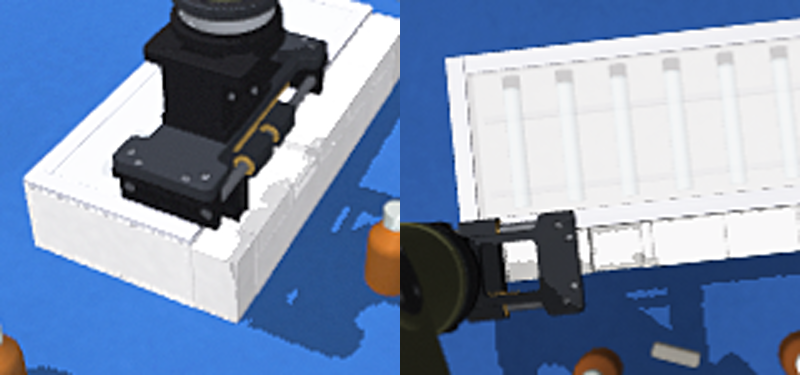

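```bash
python3 - <<'E'
from h import *
from bench import ctrl, vision
v=vision.get_image("side");d=vision.get_image("top"); s=ctrl.get_state()
M=R.from_rotvec(s["tool_rot"]).as_matrix()
P=np.array([[a,b,-.07] for a in(-.0375,.0375) for b in(-.095,.095)]+[[0,0,0],[0,0,-.07]]+[[a,b,0] for a in(-.0095,.0095) for b in(-.015,.015)])
W=s["position"]+P@M.T
for p,a,b in zip(P,(topix(v,W)-[170,180])*2.5,(topix(d,W)-[170,140])*2.5+[400,0]): print(p,a.round(),b.round())
a=v["color"][200:300,210:330]
cv2.imwrite("pics/s4.png",cv2.resize(a,None,fx=6,fy=6,interpolation=2))
E
```

```text
[-0.0375 -0.095  -0.07  ] [213. 275.] [364. 326.]
[-0.0375  0.095  -0.07  ] [327. 117.] [596. 303.]
[ 0.0375 -0.095  -0.07  ] [117. 239.] [355. 234.]
[ 0.0375  0.095  -0.07  ] [244.  93.] [586. 209.]
[0. 0. 0.] [232. 241.] [493. 264.]
[ 0.    0.   -0.07] [230. 173.] [474. 268.]
[-0.0095 -0.015   0.    ] [234. 257.] [478. 277.]
[-0.0095  0.015   0.    ] [251. 232.] [511. 273.]
[ 0.0095 -0.015   0.    ] [212. 249.] [476. 255.]
[0.0095 0.015  0.    ] [230. 225.] [509. 251.]
```

View pics/s4.png

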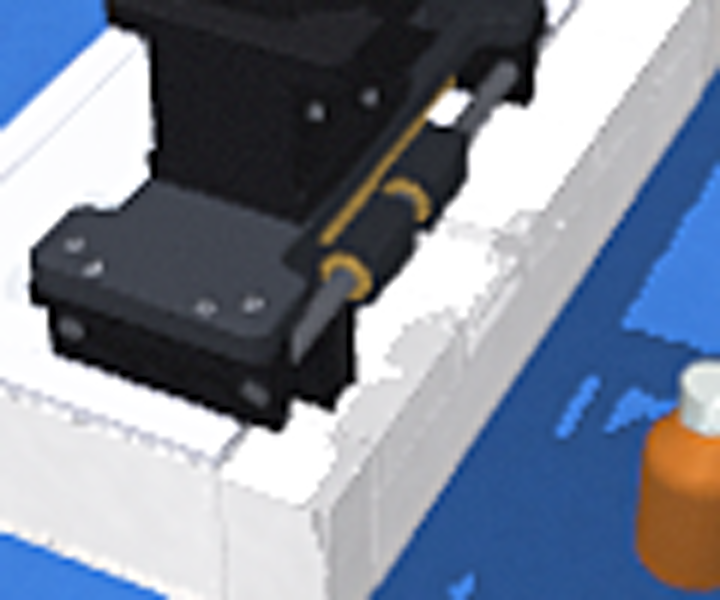

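The side picture shows the dark fingertip ending near s4 (335,410), about 70 px above where the reported TCP should project. The tip is really about 25 mm above the ledge, which matches feeling no contact. I'll keep lowering it gently, with the force as the guide.

Call:
jog_arm(increments=[{"tx": 0,"ty": 0,"tz": 2,"wx": 0,"wy": 0,"wz": 0,"gripper": 0},{"tx": 0,"ty": 0,"tz": 4,"wx": 0,"wy": 0,"wz": 0,"gripper": 0},{"tx": 0,"ty": 0,"tz": 5,"wx": 0,"wy": 0,"wz": 0,"gripper": 0},{"tx": 0,"ty": 0,"tz": 6,"wx": 0,"wy": 0,"wz": 0,"gripper": 0},{"tx": 0,"ty": 0,"tz": 6,"wx": 0,"wy": 0,"wz": 0,"gripper": 0}])

```text
time: 6.2
position: [0.4655, 0.1875, 0.0603]
tool_rot: [3.136, 0.191, -0.001]
ft_force: [0.1, -1.0, -0.4]
grip_width: 0.003
grip_force: 0.0
```

```bash
python3 - <<'E'
from h import *
from bench import ctrl, vision
v=vision.get_image("side"); s=ctrl.get_state()
print(s["position"],s["ft_force"],(topix(v,s["position"])-[210,200])*6)
a=v["color"][200:300,210:330]
cv2.imwrite("pics/s5.png",cv2.resize(a,None,fx=6,fy=6,interpolation=2))
E
```

```text
[0.465633   0.18757348 0.06046458] [-0.31976141  0.02010053  0.49635777] [[317.24773737 471.25057481]]
```

View pics/s5.png

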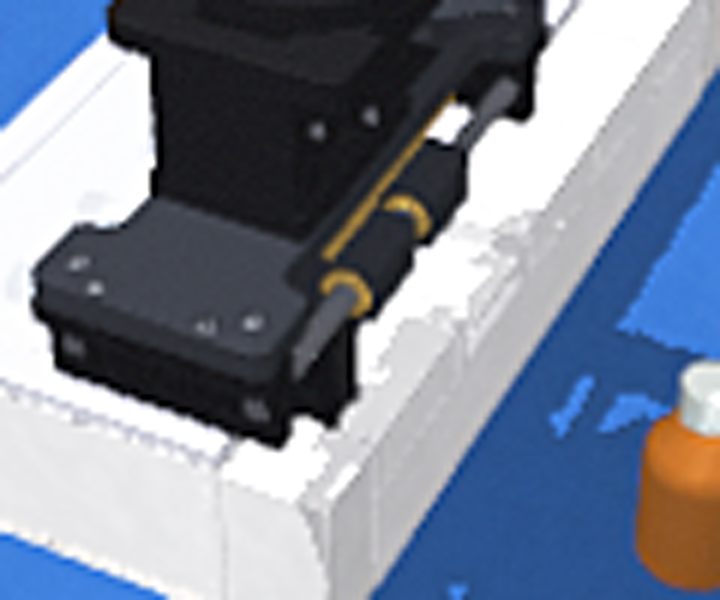

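The tip is still clear, ending near s5 (335,425), with its shadow closing in. I estimate 10–20 mm remaining.

Call:
jog_arm(increments=[{"tx": 0,"ty": 0,"tz": 1,"wx": 0,"wy": 0,"wz": 0,"gripper": 0},{"tx": 0,"ty": 0,"tz": 2,"wx": 0,"wy": 0,"wz": 0,"gripper": 0},{"tx": 0,"ty": 0,"tz": 3,"wx": 0,"wy": 0,"wz": 0,"gripper": 0},{"tx": 0,"ty": 0,"tz": 4,"wx": 0,"wy": 0,"wz": 0,"gripper": 0},{"tx": 0,"ty": 0,"tz": 4,"wx": 0,"wy": 0,"wz": 0,"gripper": 0}])

```text
time: 6.67
position: [0.4656, 0.1875, 0.0564]
tool_rot: [3.136, 0.191, -0.001]
ft_force: [0.3, -0.4, 0.0]
grip_width: 0.004
grip_force: 0.0
```

Call:
jog_arm(increments=[{"tx": 0,"ty": 0,"tz": 1,"wx": 0,"wy": 0,"wz": 0,"gripper": 0},{"tx": 0,"ty": 0,"tz": 2,"wx": 0,"wy": 0,"wz": 0,"gripper": 0},{"tx": 0,"ty": 0,"tz": 2,"wx": 0,"wy": 0,"wz": 0,"gripper": 0},{"tx": 0,"ty": 0,"tz": 2,"wx": 0,"wy": 0,"wz": 0,"gripper": 0},{"tx": 0,"ty": 0,"tz": 2,"wx": 0,"wy": 0,"wz": 0,"gripper": 0}])

```text
time: 7.08
position: [0.4658, 0.1876, 0.0546]
tool_rot: [3.136, 0.191, 0.0]
ft_force: [-0.4, -0.3, -0.3]
grip_width: 0.004
grip_force: 0.0
```

Call:
jog_arm(increments=[{"tx": 0,"ty": 0,"tz": 1,"wx": 0,"wy": 0,"wz": 0,"gripper": 0},{"tx": 0,"ty": 0,"tz": 2,"wx": 0,"wy": 0,"wz": 0,"gripper": 0},{"tx": 0,"ty": 0,"tz": 2,"wx": 0,"wy": 0,"wz": 0,"gripper": 0},{"tx": 0,"ty": 0,"tz": 2,"wx": 0,"wy": 0,"wz": 0,"gripper": 0},{"tx": 0,"ty": 0,"tz": 2,"wx": 0,"wy": 0,"wz": 0,"gripper": 0}])

```text
time: 7.5
position: [0.4657, 0.1876, 0.0526]
tool_rot: [3.136, 0.191, -0.0]
ft_force: [0.6, 1.0, 0.2]
grip_width: 0.002
grip_force: 0.0
```

Call:
jog_arm(increments=[{"tx": 0,"ty": 0,"tz": 1,"wx": 0,"wy": 0,"wz": 0,"gripper": 0},{"tx": 0,"ty": 0,"tz": 2,"wx": 0,"wy": 0,"wz": 0,"gripper": 0},{"tx": 0,"ty": 0,"tz": 2,"wx": 0,"wy": 0,"wz": 0,"gripper": 0},{"tx": 0,"ty": 0,"tz": 2,"wx": 0,"wy": 0,"wz": 0,"gripper": 0},{"tx": 0,"ty": 0,"tz": 2,"wx": 0,"wy": 0,"wz": 0,"gripper": 0}])

```text
time: 7.92
position: [0.4657, 0.1876, 0.0506]
tool_rot: [3.136, 0.191, -0.0]
ft_force: [0.5, 0.2, -0.3]
grip_width: 0.004
grip_force: 0.0
```

```bash
python3 - <<'E'
from h import *
from bench import ctrl, vision
v=vision.get_image("side");d=vision.get_image("top"); s=ctrl.get_state()
print(s["position"],s["ft_force"],s["torque"],s["joint_positions"].round(3),(topix(v,s["position"])-[230,220])*6)
a=v["color"][220:320,230:330]; b=d["color"][190:265,170:245]
cv2.imwrite("pics/s6.png",np.hstack([cv2.resize(a,(440,440),interpolation=2),cv2.resize(b,(360,440),interpolation=2)]))
E
```

```text
[0.46578282 0.18756242 0.05062815] [ 0.79685894 -0.67077634 -0.25093769] [-0.00209302  0.00168923 -0.08433217] [ 0.338  0.214 -0.84   1.954  0.183  1.051 -2.031] [[197.36863477 372.20820837]]
```

View pics/s6.png

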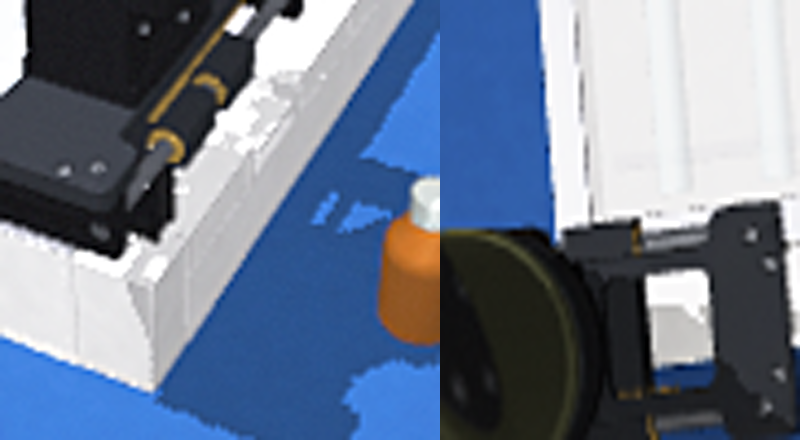

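The left crop shows the fingertip's bottom corner at about (172,215), roughly 2 mm above the ledge. The visual offset from the reported TCP is a steady 21 mm.

Call:
jog_arm(increments=[{"tx": 0,"ty": 0,"tz": 0.5,"wx": 0,"wy": 0,"wz": 0,"gripper": 0},{"tx": 0,"ty": 0,"tz": 1,"wx": 0,"wy": 0,"wz": 0,"gripper": 0},{"tx": 0,"ty": 0,"tz": 1.5,"wx": 0,"wy": 0,"wz": 0,"gripper": 0},{"tx": 0,"ty": 0,"tz": 2,"wx": 0,"wy": 0,"wz": 0,"gripper": 0},{"tx": 0,"ty": 0,"tz": 2,"wx": 0,"wy": 0,"wz": 0,"gripper": 0}])

```text
time: 8.43
position: [0.4656, 0.1875, 0.0485]
tool_rot: [3.136, 0.191, -0.0]
ft_force: [-0.7, -0.1, -0.3]
grip_width: 0.005
grip_force: 0.0
```

Call:
jog_arm(increments=[{"tx": 0,"ty": 0,"tz": 0.5,"wx": 0,"wy": 0,"wz": 0,"gripper": 0},{"tx": 0,"ty": 0,"tz": 1,"wx": 0,"wy": 0,"wz": 0,"gripper": 0},{"tx": 0,"ty": 0,"tz": 1.5,"wx": 0,"wy": 0,"wz": 0,"gripper": 0},{"tx": 0,"ty": 0,"tz": 2,"wx": 0,"wy": 0,"wz": 0,"gripper": 0},{"tx": 0,"ty": 0,"tz": 2,"wx": 0,"wy": 0,"wz": 0,"gripper": 0}])

```text
time: 8.85
position: [0.4657, 0.1875, 0.0465]
tool_rot: [3.136, 0.191, -0.0]
ft_force: [-0.0, -0.6, -0.3]
grip_width: 0.004
grip_force: 0.0
```

Call:
jog_arm(increments=[{"tx": 0,"ty": 0,"tz": 0.5,"wx": 0,"wy": 0,"wz": 0,"gripper": 0},{"tx": 0,"ty": 0,"tz": 1,"wx": 0,"wy": 0,"wz": 0,"gripper": 0},{"tx": 0,"ty": 0,"tz": 1.5,"wx": 0,"wy": 0,"wz": 0,"gripper": 0},{"tx": 0,"ty": 0,"tz": 2,"wx": 0,"wy": 0,"wz": 0,"gripper": 0},{"tx": 0,"ty": 0,"tz": 2,"wx": 0,"wy": 0,"wz": 0,"gripper": 0}])

```text
time: 9.27
position: [0.4656, 0.1875, 0.0445]
tool_rot: [3.136, 0.191, -0.0]
ft_force: [-0.1, -1.1, -0.2]
grip_width: 0.006
grip_force: 0.0
```

```bash
python3 - <<'E'
from h import *
from bench import ctrl, vision
v=vision.get_image("side"); s=ctrl.get_state()
print(s["position"],s["ft_force"])
# where does base-known finger geometry project: tip candidates at +dz, and +dx
M=R.from_rotvec(s["tool_rot"]).as_matrix()
for dz in(0,.01,.02,.03):
  for c in([-.0095,.015,0],[-.0095,-.015,0]): print(dz,c,((topix(v,s["position"]+M@c+[0,0,dz])-[240,230])*8).round())
a=v["color"][230:300,240:310]
cv2.imwrite("pics/s7.png",cv2.resize(a,(560,560),interpolation=2))
E
```

```text
[0.4657169  0.18756633 0.044556  ] [ 0.22851279 -0.37535186  0.40504797]
0 [-0.0095, 0.015, 0] [[245. 407.]]
0 [-0.0095, -0.015, 0] [[189. 486.]]
0.01 [-0.0095, 0.015, 0] [[245. 379.]]
0.01 [-0.0095, -0.015, 0] [[189. 458.]]
0.02 [-0.0095, 0.015, 0] [[244. 350.]]
0.02 [-0.0095, -0.015, 0] [[188. 429.]]
0.03 [-0.0095, 0.015, 0] [[244. 321.]]
0.03 [-0.0095, -0.015, 0] [[188. 399.]]
```

View pics/s7.png

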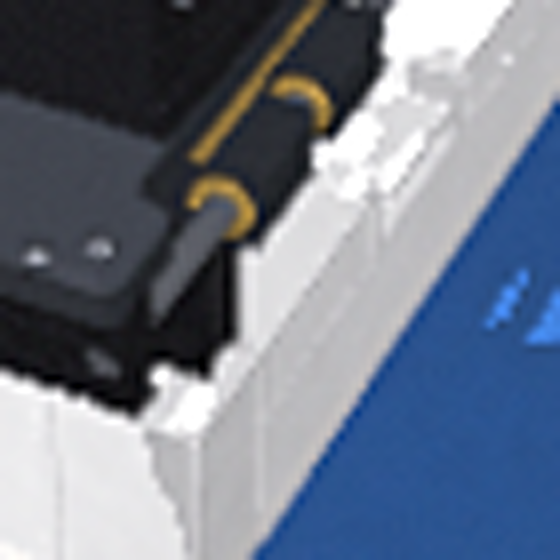

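The fingertip corner is at about s7 (240,345), almost on the ledge top. From here I'll use force only.

Call:
jog_arm(increments=[{"tx": 0,"ty": 0,"tz": 0.5,"wx": 0,"wy": 0,"wz": 0,"gripper": 0},{"tx": 0,"ty": 0,"tz": 1,"wx": 0,"wy": 0,"wz": 0,"gripper": 0},{"tx": 0,"ty": 0,"tz": 1.5,"wx": 0,"wy": 0,"wz": 0,"gripper": 0},{"tx": 0,"ty": 0,"tz": 2,"wx": 0,"wy": 0,"wz": 0,"gripper": 0},{"tx": 0,"ty": 0,"tz": 2,"wx": 0,"wy": 0,"wz": 0,"gripper": 0}])

```text
time: 9.73
position: [0.4657, 0.1875, 0.0425]
tool_rot: [3.136, 0.191, -0.0]
ft_force: [0.2, -0.2, -0.5]
grip_width: 0.008
grip_force: 0.0
```

Call:
jog_arm(increments=[{"tx": 0,"ty": 0,"tz": 0.5,"wx": 0,"wy": 0,"wz": 0,"gripper": 0},{"tx": 0,"ty": 0,"tz": 1,"wx": 0,"wy": 0,"wz": 0,"gripper": 0},{"tx": 0,"ty": 0,"tz": 1.5,"wx": 0,"wy": 0,"wz": 0,"gripper": 0},{"tx": 0,"ty": 0,"tz": 2,"wx": 0,"wy": 0,"wz": 0,"gripper": 0},{"tx": 0,"ty": 0,"tz": 2,"wx": 0,"wy": 0,"wz": 0,"gripper": 0}])

```text
time: 10.15
position: [0.4656, 0.1875, 0.0405]
tool_rot: [3.136, 0.191, -0.0]
ft_force: [0.2, -0.3, 0.2]
grip_width: 0.008
grip_force: 0.0
```

Call:
jog_arm(increments=[{"tx": 0,"ty": 0,"tz": 0.5,"wx": 0,"wy": 0,"wz": 0,"gripper": 0},{"tx": 0,"ty": 0,"tz": 1,"wx": 0,"wy": 0,"wz": 0,"gripper": 0},{"tx": 0,"ty": 0,"tz": 1.5,"wx": 0,"wy": 0,"wz": 0,"gripper": 0},{"tx": 0,"ty": 0,"tz": 2,"wx": 0,"wy": 0,"wz": 0,"gripper": 0},{"tx": 0,"ty": 0,"tz": 2,"wx": 0,"wy": 0,"wz": 0,"gripper": 0}])

```text
time: 10.57
position: [0.4658, 0.1876, 0.0395]
tool_rot: [3.135, 0.191, -0.0]
ft_force: [-3.9, -0.2, 7.5]
grip_width: 0.006
grip_force: 4.2
```

Call:
jog_arm(increments=[{"tx": 0,"ty": 0,"tz": 0.5,"wx": 0,"wy": 0,"wz": 0,"gripper": 0},{"tx": 0,"ty": 0,"tz": 1,"wx": 0,"wy": 0,"wz": 0,"gripper": 0},{"tx": 0,"ty": 0,"tz": 1.5,"wx": 0,"wy": 0,"wz": 0,"gripper": 0},{"tx": 0,"ty": 0,"tz": 2,"wx": 0,"wy": 0,"wz": 0,"gripper": 0},{"tx": 0,"ty": 0,"tz": 2,"wx": 0,"wy": 0,"wz": 0,"gripper": 0}])

```text
time: 10.98
position: [0.4659, 0.1875, 0.0394]
tool_rot: [3.133, 0.191, -0.001]
ft_force: [-8.1, -4.8, 23.4]
grip_width: 0.003
grip_force: 12.2
```

```bash
python3 - <<'E'
from h import *
from bench import ctrl, vision
v=vision.get_image("side");d=vision.get_image("top"); s=ctrl.get_state()
print(s["position"],s["ft_force"],s["grip_width"])
a=cv2.imread("pics/s7.png"); b=cv2.resize(v["color"][230:300,240:310],(560,560),interpolation=2)
# brighten dark areas
b=(255*(b/255.)**.45).astype('uint8')
c=(255*(d["color"][170:290,150:250]/255.)**.45).astype('uint8')
# is anything displaced?
for t in("bottle_a","chalk"): print([x["bbox"] for x in vision.spot_in("top",t)])
cv2.imwrite("pics/s8.png",np.hstack([cv2.resize(b,(420,420)),cv2.resize(c,(350,420),interpolation=2)]))
E
```

```text
[0.46583714 0.18752581 0.03942763] [-9.18506038 -3.94127056 23.84201671] 0.0018857645256671416
[[128.5, 201.0, 151.3, 214.4], [240.5, 279.5, 259.2, 300.9]]
[]
```

View pics/s8.png

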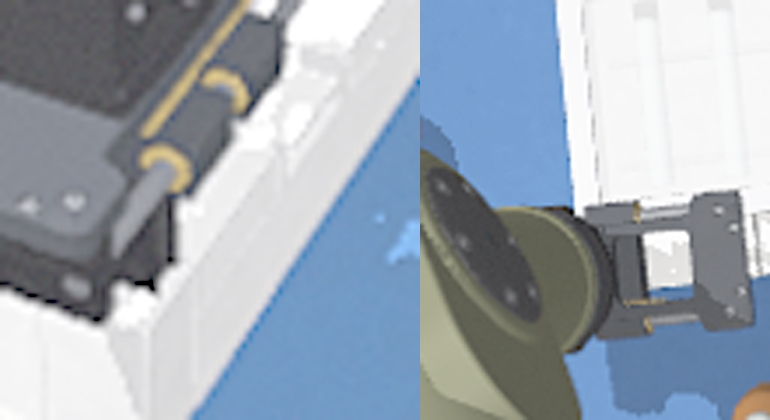

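Contact: z stopped at a reading of 0.0395, with 24 N on the ledge. So the reported z is about 30 mm below the true tip. I'll ease the force, check the lateral alignment, then slide towards the notch.

Call:
jog_arm(increments=[{"tx": 0,"ty": 0,"tz": -1,"wx": 0,"wy": 0,"wz": 0,"gripper": 0},{"tx": 0,"ty": 0,"tz": -2,"wx": 0,"wy": 0,"wz": 0,"gripper": 0},{"tx": 0,"ty": 0,"tz": -2,"wx": 0,"wy": 0,"wz": 0,"gripper": 0},{"tx": 0,"ty": 0,"tz": -2,"wx": 0,"wy": 0,"wz": 0,"gripper": 0},{"tx": 0,"ty": 0,"tz": -2,"wx": 0,"wy": 0,"wz": 0,"gripper": 0}])

```text
time: 11.6
position: [0.4659, 0.1876, 0.0395]
tool_rot: [3.135, 0.191, 0.0]
ft_force: [-2.7, -0.9, 8.2]
grip_width: 0.006
grip_force: 4.6
```

```bash
python3 st.py; python3 - <<'E'
from h import *
from bench import ctrl, vision
d=vision.get_image("top"); v=vision.get_image("side"); s=ctrl.get_state()
M=R.from_rotvec(s["tool_rot"]).as_matrix()
for dz in(0,.03):
  for h in(-.07,-.1):
    P=np.array([[-.0375,.095,h],[.0375,.095,h],[-.0375,-.095,h]])
    print(dz,h,((topix(d,s["position"]+P@M.T+[0,0,dz])-[150,170])*3.5+[420,0]).round().tolist(),((topix(v,s["position"]+P@M.T+[0,0,dz])-[240,230])*6).round().tolist())
E
```

```text
11.6 case [-0.0831  0.1719  0.0395] F [-2.81 -0.61  8.17]
[[0.993, 0.121, 0.0], [0.121, -0.993, -0.001], [0.0, 0.001, -1.0]]
0 -0.07 [[770.0, 314.0], [757.0, 188.0], [455.0, 346.0]] [[361.0, 44.0], [166.0, -16.0], [93.0, 426.0]]
0 -0.1 [[764.0, 319.0], [750.0, 187.0], [437.0, 351.0]] [[365.0, -25.0], [166.0, -84.0], [90.0, 352.0]]
0.03 -0.07 [[764.0, 319.0], [750.0, 187.0], [437.0, 351.0]] [[365.0, -25.0], [166.0, -84.0], [90.0, 352.0]]
0.03 -0.1 [[758.0, 323.0], [743.0, 186.0], [418.0, 357.0]] [[368.0, -98.0], [165.0, -156.0], [87.0, 273.0]]
```

Lateral alignment agrees and only z is biased. Sliding towards the notch (tool +y) at about 8 N.

Call:
jog_arm(increments=[{"tx": 0,"ty": 10,"tz": 0,"wx": 0,"wy": 0,"wz": 0,"gripper": 0},{"tx": 0,"ty": 20,"tz": 0,"wx": 0,"wy": 0,"wz": 0,"gripper": 0},{"tx": 0,"ty": 30,"tz": 0,"wx": 0,"wy": 0,"wz": 0,"gripper": 0},{"tx": 0,"ty": 40,"tz": 0,"wx": 0,"wy": 0,"wz": 0,"gripper": 0},{"tx": 0,"ty": 50,"tz": 0,"wx": 0,"wy": 0,"wz": 0,"gripper": 0}])

```text
time: 12.12
position: [0.4731, 0.1391, 0.0395]
tool_rot: [-3.133, -0.192, -0.004]
ft_force: [0.7, 3.3, 5.4]
grip_width: 0.007
grip_force: 2.6
```

Call:
jog_arm(increments=[{"tx": 0,"ty": 10,"tz": 0,"wx": 0,"wy": 0,"wz": 0,"gripper": 0},{"tx": 0,"ty": 20,"tz": 0,"wx": 0,"wy": 0,"wz": 0,"gripper": 0},{"tx": 0,"ty": 30,"tz": 0,"wx": 0,"wy": 0,"wz": 0,"gripper": 0},{"tx": 0,"ty": 40,"tz": 0,"wx": 0,"wy": 0,"wz": 0,"gripper": 0},{"tx": 0,"ty": 40,"tz": 0,"wx": 0,"wy": 0,"wz": 0,"gripper": 0}])

```text
time: 12.53
position: [0.4781, 0.0968, 0.0393]
tool_rot: [3.136, 0.187, 0.003]
ft_force: [1.0, -2.4, 5.7]
grip_width: 0.004
grip_force: 2.9
```

```bash
python3 st.py
```

```text
12.5333 case [-0.0821  0.0803  0.0393] F [ 0.7  -2.47  5.73]
[[0.993, 0.119, 0.002], [0.119, -0.993, -0.0], [0.002, 0.0, -1.0]]
```

Call:
jog_arm(increments=[{"tx": 0,"ty": 4,"tz": 0,"wx": 0,"wy": 0,"wz": 0,"gripper": 0},{"tx": 0,"ty": 8,"tz": 0,"wx": 0,"wy": 0,"wz": 0,"gripper": 0},{"tx": 0,"ty": 12,"tz": 0,"wx": 0,"wy": 0,"wz": 0,"gripper": 0},{"tx": 0,"ty": 15,"tz": 0,"wx": 0,"wy": 0,"wz": 0,"gripper": 0},{"tx": 0,"ty": 15,"tz": 0,"wx": 0,"wy": 0,"wz": 0,"gripper": 0}])

```text
time: 12.95
position: [0.4781, 0.0821, 0.0381]
tool_rot: [3.135, 0.189, -0.002]
ft_force: [0.1, 0.4, -0.0]
grip_width: 0.007
grip_force: 0.0
```

```bash
python3 st.py
```

```text
12.95 case [-0.0838  0.0657  0.0381] F [ 0.14  0.39 -0.02]
[[0.993, 0.12, -0.001], [0.12, -0.993, -0.001], [-0.001, 0.001, -1.0]]
```

The force vanished and z dropped 1.3 mm, so the finger is in the notch. Pressing down.

Call:
jog_arm(increments=[{"tx": 0,"ty": 1.5,"tz": 2,"wx": 0,"wy": 0,"wz": 0,"gripper": 0},{"tx": 0,"ty": 1.5,"tz": 4,"wx": 0,"wy": 0,"wz": 0,"gripper": 0},{"tx": 0,"ty": 1.5,"tz": 6,"wx": 0,"wy": 0,"wz": 0,"gripper": 0},{"tx": 0,"ty": 1.5,"tz": 8,"wx": 0,"wy": 0,"wz": 0,"gripper": 0},{"tx": 0,"ty": 1.5,"tz": 8,"wx": 0,"wy": 0,"wz": 0,"gripper": 0}])

```text
time: 13.37
position: [0.4782, 0.082, 0.0301]
tool_rot: [-3.136, -0.192, 0.002]
ft_force: [-0.7, -0.4, -0.7]
grip_width: 0.004
grip_force: 0.0
```

Call:
jog_arm(increments=[{"tx": 0,"ty": 0,"tz": 1,"wx": 0,"wy": 0,"wz": 0,"gripper": 0},{"tx": 0,"ty": 0,"tz": 2,"wx": 0,"wy": 0,"wz": 0,"gripper": 0},{"tx": 0,"ty": 0,"tz": 3,"wx": 0,"wy": 0,"wz": 0,"gripper": 0},{"tx": 0,"ty": 0,"tz": 4,"wx": 0,"wy": 0,"wz": 0,"gripper": 0},{"tx": 0,"ty": 0,"tz": 4,"wx": 0,"wy": 0,"wz": 0,"gripper": 0}])

```text
time: 13.78
position: [0.4787, 0.082, 0.0271]
tool_rot: [3.135, 0.191, -0.0]
ft_force: [-3.3, 0.1, 6.0]
grip_width: 0.004
grip_force: 3.1
```

```bash
python3 st.py
```

```text
13.7833 case [-0.0833  0.0655  0.0271] F [-3.26  0.53  6.01]
[[0.993, 0.122, -0.0], [0.122, -0.993, -0.0], [-0.0, 0.0, -1.0]]
```

Call:
jog_arm(increments=[{"tx": 0,"ty": 0,"tz": 1,"wx": 0,"wy": 0,"wz": 0,"gripper": 0},{"tx": 0,"ty": 0,"tz": 2,"wx": 0,"wy": 0,"wz": 0,"gripper": 0},{"tx": 0,"ty": 0,"tz": 3,"wx": 0,"wy": 0,"wz": 0,"gripper": 0},{"tx": 0,"ty": 0,"tz": 4,"wx": 0,"wy": 0,"wz": 0,"gripper": 0},{"tx": 0,"ty": 0,"tz": 4,"wx": 0,"wy": 0,"wz": 0,"gripper": 0}])

```text
time: 14.2
position: [0.4787, 0.082, 0.0235]
tool_rot: [3.135, 0.192, -0.001]
ft_force: [-3.5, 0.3, 9.0]
grip_width: 0.007
grip_force: 4.4
```

Call:
jog_arm(increments=[{"tx": 0,"ty": 0,"tz": 0.5,"wx": 0,"wy": 0,"wz": 0,"gripper": 0},{"tx": 0,"ty": 0,"tz": 1,"wx": 0,"wy": 0,"wz": 0,"gripper": 0},{"tx": 0,"ty": 0,"tz": 1,"wx": 0,"wy": 0,"wz": 0,"gripper": 0},{"tx": 0,"ty": 0,"tz": 1,"wx": 0,"wy": 0,"wz": 0,"gripper": 0},{"tx": 0,"ty": 0,"tz": 1,"wx": 0,"wy": 0,"wz": 0,"gripper": 0}])

```text
time: 14.62
position: [0.4787, 0.082, 0.0234]
tool_rot: [3.134, 0.191, -0.001]
ft_force: [-6.7, -1.2, 16.4]
grip_width: 0.004
grip_force: 8.4
```

```bash
python3 - <<'E'
from h import *
from bench import ctrl, vision
v=vision.get_image("side"); o=cv2.imread("pics/side0.png")
cv2.imwrite("pics/s9.png",np.hstack([cv2.resize(x[165:315,165:345],(400,333),interpolation=2) for x in(o,v["color"])]))
E
python3 st.py
```

```text
14.6667 case [-0.0832  0.0655  0.0234] F [-5.93  1.09 16.47]
[[0.993, 0.122, -0.001], [0.122, -0.993, -0.001], [-0.001, 0.001, -1.0]]
```

View pics/s9.png

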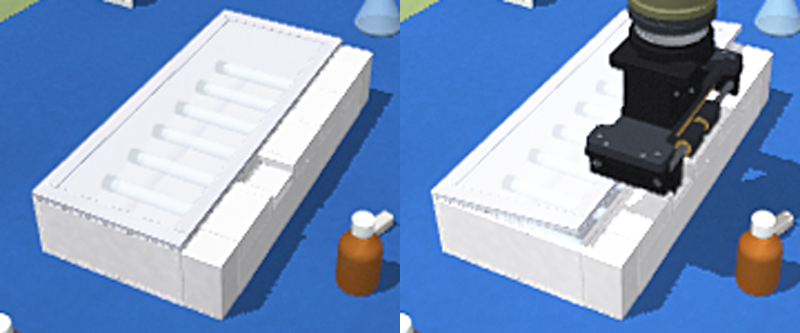

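The right half shows the lid's front edge lifted, near (590,235), with a gap beneath it. The bottle at (758,250) stands where it did. The plate stopped after 6 mm of travel and I'm holding it at 16 N, so I'm handing in.

```bash
python3 -c "
from bench import ctrl
print(ctrl.close_job())"
```

```text
the job is handed in; nothing more can be done
None
```

I felt along the ledge from its left end into the notch (second strip from the left) and pressed the release plate down onto its stop. I handed in holding it at about 16 N with the lid ajar; the hand-in returned no verdict.

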